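# Soap rest back in the free dish, slats up

## Robot

A 7-joint arm with a two-finger parallel gripper is mounted at the origin on the work surface. World frame = base frame: x ahead of the robot, y to its left, z up, the work surface at z = 0. Lengths are in m, angles in degrees, forces in N, time in s.
With the tool pointing down it reaches from about 0.4 to 0.9 m from the base axis. Payload 5.6 kg.
Tool frame: the origin (TCP) lies between the finger pads; the fingertips stand 22 mm ahead of it and the grasp point (between the pads) lies 3 mm ahead of it; z points along the fingers, y is the line along which they close (so a half turn about z gives the same grasp; the last joint's range is limited). The gripper opens to 92 mm and grips with 3 to 60 N. Pads are 20 mm wide; open, the fingers measure 128 mm over their backs; the gripper's body (75 mm by 189 mm) begins 69 mm behind the grasp point.
Start: joints at [66.291, 26.786, -0.665, 91.828, 0.344, 61.387, -3.226], TCP at [0.235, -0.606, 0.237] pointing down, gripper open.
Joint ranges: [-144.91, 144.91], [-17.63, 115.5], [-89.93, 88.59], [15.96, 139.68], [-74.01, 254.01], [8.47, 105.57], [-167.45, 167.45]. Speed limits (degrees/s): [147.25, 147.25, 180, 180, 180, 180, 180].

## Interface

Orientations are given as a 3x3 rotation matrix whose columns are the frame's x, y, z axes.
In Python, from rig import ctrl gives the robot as it stands.
- The arm moves only by the tool carry_out, never from a script. Its argument "steps" is a list of rows, each a list of 4 numbers: the shift along the tool's x, y, z in m, then the turn about the tool's z in degrees. In form: [[dx, dy, dz, spin], ...]. A call has 1 to 20 rows; each row shifts and turns the commanded pose from where the row before left it, along the tool's axes as they then stand; what a row does not reach is not made up. A row lasts 1/10 s, in which the tool goes at most 50 mm and 8.59 degrees, less where a joint would pass 70% of its speed; a pose out of reach is approached as far as the arm can. A call with a gripper value outside its range is refused whole. "gripper" is the finger opening in m, from 0 to 0.0919, set as the call begins (left out, the last holds). The fingers move at their own pace and stop on an object; "squeeze" is the grip in N (left out, the last holds). Time passes only in rows, so rows that do not move let the fingers close. It gives the time, the measured TCP pose, the force, the opening and the grip force at its end, in the units of the state.
- ctrl.get_obs(): the state, without advancing time (a new reading comes with each control period).
- ctrl.snapshot(name): name is "side" or "top" or "wrist"; returns a dict with "img" (420x560x3 uint8, blue, green, red), "fx", "fy", "cx", "cy" (pixels), "R" (3x3) and "t" (3): a world point X has camera coordinates R X + t. Camera axes: x right, y down, z forward; pixel columns grow to the right and rows downward; lengths in m; the calibration is good to about 2 mm. The wrist camera is an equidistant fisheye: a pixel r from the principal point sees the ray r / f radians off the axis. A picture is of the moment at which its call begins. There is no depth.
- ctrl.sign_off(): hands the job in; it is judged then, once.
The state is a dict: "clock": time; "joints": joint angles; "dq": joint speeds; "effort": joint torques, N m; "eef_pos": TCP position; "tool_rot": TCP orientation; "contact_force": force on the tool from outside, world axes, zero at the start; "moment": the same for the moment, N m; "grip_width": finger opening in m; "grasp_force": force on a finger pad.
Only numpy, scipy, OpenCV 4.12 (cv2) and the standard library are available. Lean on these libraries where they do the work, as an engineer would, in place of code of your own. Each camera call takes 0.05 s, during which the arm holds its last target. There are 200 camera calls.

## Task

The bamboo soap rest has been left upside down on the washstand. Turn it over and put it in the soap dish that is free (not the one with the soap in it), lying fully home between the dish's raised corners with its slats up and its runners on the dish floor; lower it in with the gripper rather than letting it fall in. Leave the soap where it is and do not disturb the other things.

Things in the scene. Friction and masses are not known exactly. Their poses are not given: they have to be found in the camera images.
- rest: Bamboo soap rest, 110 x 56 x 36 mm (x, y, z), 0.13 kg. Top: flat deck of four long slats, 8 mm thick; below: two solid full-length runners 28 mm tall, outer faces at y = +-28 mm, an open trough between. Origin: middle of the underside, level with the runners' feet; z points from runners to slats. Starts slats down (z down, origin 36 mm above the table). Stands safely on either end.
- dish_a: One of two identical fixed pale blue soap dishes, 150 (x) x 96 mm (y); one has the soap in it. Floor 8 mm above the table; walls 18 mm thick, 18 mm high across both ends and at the corners leave a pocket 114 (x) x 60 mm (y), 10 mm deep; the middle 72 mm of both long sides is open down to the floor, for fingers. Origin: middle of the dish at table level; z up.
- dish_b: The other soap dish, identical to the first in every size; origin and axes alike.
- soap: Speckled bar of soap, 95 x 50 x 30 mm (x, y, z), lying in one of the dishes. Origin: middle of its underside.
- nail_brush: Wooden nail brush, 92 x 40 x 32 mm, bristles down. Origin: middle of its underside. Bystander.
- cream_jar: White jar with a metal lid, 68 mm across, about 50 mm high. Origin: middle of its underside. Bystander.
- pumice: Round grey pumice stone, 72 mm across, 30 mm high. Origin: middle of its underside. Bystander.
Mind the look-alikes: they are no part of the job. Leave any blue look-alike of the rest alone.

How it is judged (in metres and radians):
On the way:
1. the rest, slats up, is lowered into the free dish while the gripper still touches it (z of rest in the frame of dish_b below 0.018 m and horizontal distance between rest and dish_b below 0.015 m and angle between rest's own z axis and vertical below 0.35 rad and contact force between the fingers and rest above 0.3 N), for 0.05 s.
At the end, for the whole second after the job is handed in: The rest lies released and still in the free dish, slats up: its origin under 10.5 mm above the dish's origin (seated: 8) and within 6 mm sideways, tilted under 0.06 rad, its x within 0.08 rad of the dish's x either way round; the soap lies in the other dish within 15 mm of its centre (z of rest in the frame of dish_b below 0.0105 m and horizontal distance between rest and dish_b below 0.006 m and angle between rest's own z axis and vertical below 0.06 rad and angle between the x axis of rest and the x axis of dish_b, either way round below 0.08 rad and linear speed of rest below 0.02 m/s and z of soap in the frame of dish_a below 0.012 m and horizontal distance between soap and dish_a below 0.015 m); the robot touches nothing.
It fails at once if the soap is shifted by more than 15 mm (distance of soap from where it was at the start of the episode above 0.015 m).
It fails at once if the nail brush, cream jar or pumice stone is shifted by more than 20 mm (distance of any of nail_brush, cream_jar, pumice from where it was at the start of the episode above 0.02 m).
It also fails if it takes over 64 s, if anything falls off the work surface, if the arm or the gripper's body presses on something with over 40 N, if the wrist force passes 120 N, or if a joint passes its speed limit or range.

## Working session

There is one attempt and no reset: what is moved stays moved. The work goes in short steps, Python scripts to look and compute and a tool call to move; the robot and the scene stay as the last step left them, time stands still between calls to the robot, and variables do not carry over. Pictures are saved under pics/ and viewed, at most 10 in all, crops included, and the job is handed in when it is done.

Besides the shell and the picture viewer there is one more tool, called after "Request:" by a JSON object that holds its "method" and its "body", one argument or row to a line. carry_out: Moves the arm, as the interface text tells. Its arguments: {"type":"object","properties":{"steps":{"type":"array"},"gripper":{"type":"number"},"squeeze":{"type":"number"}},"required":["steps"]}

```bash
ls; mkdir -p pics; python3 - <<'E'
from rig import ctrl
import cv2
for n in("top","side"):
    s=ctrl.snapshot(n); cv2.imwrite(f"pics/{n}0.png",s["img"]); print(n,s["fx"],s["cx"],s["cy"],s["R"],s["t"])
print(ctrl.get_obs())
E
```

```text
pics
top 544.3213343103135 274.85424961643787 215.57900263731918 [[ 0.01562896 -0.99987708 -0.00124906]
 [-0.98355635 -0.01514904 -0.17996501]
 [ 0.17992396  0.00404118 -0.98367222]] [0.01812917 0.51107728 1.12542624]
side 403.0498198081183 284.0121172531671 209.73010855944662 [[-0.91173078 -0.41043392 -0.01705841]
 [-0.24631007  0.57943858 -0.77690558]
 [ 0.3287527  -0.70412707 -0.629386  ]] [0.47237707 0.16505312 0.7548482 ]
{'clock': 0.1, 'joints': array([66.29087724, 26.83035443, -0.6636387 , 91.87680286,  0.3443677 ,
       61.38598088, -3.2264509 ]), 'dq': array([-0.07646953, -0.14174533, -0.0533455 , -0.13211083,  0.06166523,
        0.03270256, -0.01353201]), 'effort': array([ 5.52406109e-04, -5.21653891e+01, -1.26884211e-02, -2.44367999e+01,
       -5.67890599e-02,  1.40559277e-02,  5.17094020e-05]), 'eef_pos': array([ 0.23528027, -0.60538838,  0.23573399]), 'tool_rot': array([[ 9.32069337e-01,  3.62279260e-01, -6.98952662e-04],
       [ 3.62279910e-01, -9.32068250e-01,  1.42999719e-03],
       [-1.33413260e-04, -1.58607304e-03, -9.99998733e-01]]), 'contact_force': array([ 0.1904963 , -0.10059048, -0.24258945]), 'moment': array([-0.00890846, -0.00212303, -0.01807893]), 'grasp_force': 0.0, 'grip_width': 0.09205660816347971}
```

View pics/top0.png

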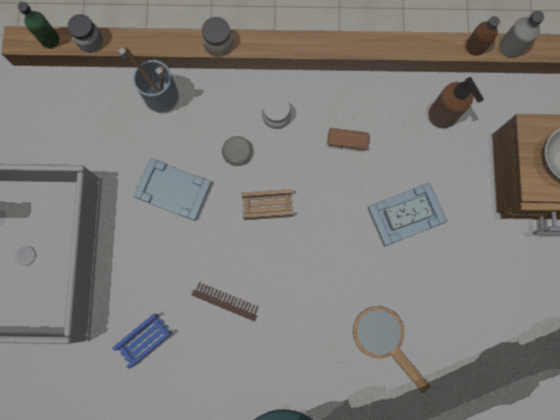

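View pics/side0.png

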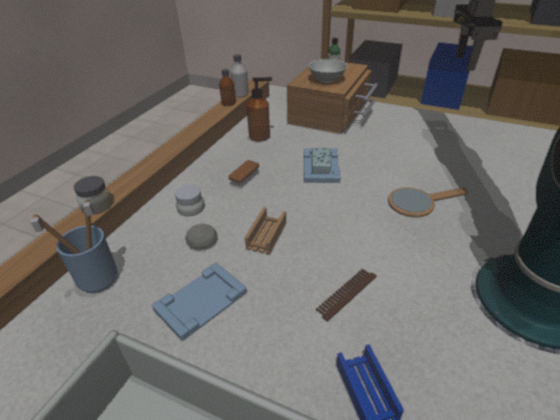

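The top view shows the rest at about (268,204), the free dish at (173,190), the soap dish at (407,213), the pumice at (237,151) and the brush at (348,138). The blue look-alike is at (145,340). The side view agrees: rest at (266,230), free dish at (200,298).

```bash
cat > h.py <<'E'
import numpy as np,cv2
from rig import ctrl
def ray(s,u,v):
    R=np.array(s["R"]);t=np.array(s["t"]);d=np.array([(u-s["cx"])/s["fx"],(v-s["cy"])/s["fy"],1.])
    if s.get("fish"):
        r=np.hypot(d[0],d[1]);d=np.array([d[0]/r*np.sin(r),d[1]/r*np.sin(r),np.cos(r)]) if r>1e-9 else d
    return -R.T@t,R.T@d
def cast(s,u,v,z):
    o,d=ray(s,u,v);return o+d*(z-o[2])/d[2]
def tri(a,p,b,q):
    o1,d1=ray(a,*p);o2,d2=ray(b,*q);d1/=np.linalg.norm(d1);d2/=np.linalg.norm(d2)
    k=np.linalg.lstsq(np.c_[d1,-d2],o2-o1,rcond=None)[0]
    x,y=o1+k[0]*d1,o2+k[1]*d2;return (x+y)/2,np.linalg.norm(x-y)
def snap(n):
    s=ctrl.snapshot(n);s["fish"]=n=="wrist";return s
def blob(s,lo,hi,box,k=3):
    """largest hsv blob in box (u0,v0,u1,v1): contour, in full-image pixels"""
    hsv=cv2.cvtColor(s["img"],cv2.COLOR_BGR2HSV);m=cv2.inRange(hsv,lo,hi)
    w=np.zeros_like(m);u0,v0,u1,v1=box;w[v0:v1,u0:u1]=m[v0:v1,u0:u1]
    w=cv2.morphologyEx(w,cv2.MORPH_CLOSE,np.ones((k,k)))
    return max(cv2.findContours(w,cv2.RETR_EXTERNAL,cv2.CHAIN_APPROX_NONE)[0],key=cv2.contourArea)
E
python3 - <<'E'
from h import *
T,S=snap("top"),snap("side")
hs=lambda s,u,v:cv2.cvtColor(s["img"],cv2.COLOR_BGR2HSV)[v,u]
for p in[(268,194),(268,216),(175,190),(142,167),(230,220),(407,190)]:print(p,hs(T,*p))
for p in[(256,222),(200,298),(300,250)]:print("s",p,hs(S,*p))
print("cams",ray(T,0,0)[0],ray(S,0,0)[0])
for p in[(268,204),(173,190),(407,213),(237,151),(348,138),(277,112),(225,302),(380,332)]:print(p,cast(T,*p,.02).round(3))
z=lambda s,b,f=4:cv2.resize(s["img"][b[1]:b[3],b[0]:b[2]],None,fx=f,fy=f,interpolation=cv2.INTER_CUBIC)
A=z(T,(130,150,310,225));B=z(S,(150,200,300,340))
cv2.imwrite("pics/c1.png",A);cv2.imwrite("pics/c2.png",B)
E
```

```text
(268, 194) [ 15  78 101]
(268, 216) [13 60 97]
(175, 190) [101  36 150]
(142, 167) [  0   2 148]
(230, 220) [  0   2 151]
(407, 190) [  0   0 141]
s (256, 222) [ 14 100 128]
s (200, 298) [103  67 145]
s (300, 250) [ 15   3 151]
cams [0.29989882 0.02132122 1.1990492 ] [0.22317658 0.62975048 0.61137958]
(268, 204) [0.541 0.042 0.02 ]
(173, 190) [0.57  0.253 0.02 ]
(407, 213) [ 0.526 -0.265  0.02 ]
(237, 151) [0.662 0.114 0.02 ]
(348, 138) [ 0.696 -0.136  0.02 ]
(277, 112) [0.756 0.025 0.02 ]
(225, 302) [0.326 0.13  0.02 ]
(380, 332) [ 0.268 -0.2    0.02 ]
```

View pics/c1.png

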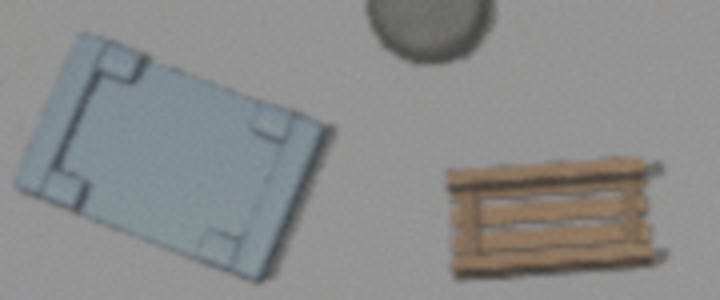

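View pics/c2.png

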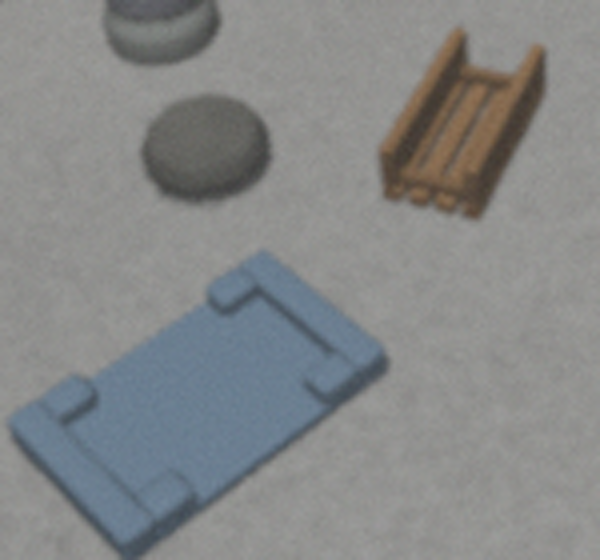

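The crops show the rest's upturned runner feet and the free dish's walls clearly. In top-view pixels the rest spans about (242,190)–(294,219) and the dish corners are at (151,158), (212,181), (134,197) and (195,220). I'll triangulate these corners from the two views.

```bash
python3 - <<'E'
from h import *
T,S=snap("top"),snap("side")
tc=lambda u,v:(130+u/4,150+v/4);sc=lambda u,v:(150+u/4,200+v/4)
D=[((85,33),(12,420)),((328,125),(263,250)),((15,190),(130,548)),((262,282),(387,352))]
Rr=[((447,170),(383,153)),((643,158),(460,28)),((453,268),(480,178)),((653,256),(543,46))]
for nm,L in(("dish",D),("rest",Rr)):
    P=[]
    for a,b in L:
        p,e=tri(T,tc(*a),S,sc(*b));P.append(p);print(nm,p.round(4),round(e,4))
    P=np.array(P);print(nm,"mean",P.mean(0).round(4),"lens",*[np.linalg.norm(P[i]-P[j]).round(3) for i,j in((0,1),(2,3),(0,2),(1,3))])
    d=(P[1]+P[3]-P[0]-P[2]);print("axis deg",np.degrees(np.arctan2(d[1],d[0])))
for nm,L,z in(("dish",D,.018),("rest",Rr,.036)):
    P=np.array([cast(T,*tc(*a),z) for a,b in L]);d=(P[1]+P[3]-P[0]-P[2]);print(nm,"top plane",P.round(4).tolist(),P.mean(0).round(4),np.degrees(np.arctan2(d[1],d[0])))
c=blob(T,(8,45,50),(25,255,255),(230,180,305,230));print(cv2.minAreaRect(c))
c=blob(T,(95,18,60),(115,120,255),(125,150,220,225));print(cv2.minAreaRect(c))
E
```

```text
dish [0.6444 0.3077 0.0117] 0.0004
dish [0.5942 0.1689 0.0109] 0.0016
dish [0.5537 0.3419 0.0119] 0.001
dish [0.5043 0.2022 0.0103] 0.0016
dish mean [0.5741 0.2552 0.0112] lens 0.148 0.148 0.097 0.096
axis deg -109.67305996621683
rest [0.5628 0.0993 0.0309] 0.0026
rest [ 0.5705 -0.0083  0.0338] 0.0025
rest [0.5083 0.0947 0.0293] 0.0027
rest [ 0.5183 -0.0137  0.0325] 0.0019
rest mean [0.54   0.043  0.0317] lens 0.108 0.109 0.055 0.053
axis deg -85.30323093568853
dish top plane [[0.6427, 0.3063, 0.018], [0.5916, 0.1677, 0.018], [0.5519, 0.34, 0.018], [0.5022, 0.2008, 0.018]] [0.5721 0.2537 0.018 ] -109.93475388613851
rest top plane [[0.5629, 0.0994, 0.036], [0.5713, -0.0078, 0.036], [0.5084, 0.0947, 0.036], [0.5167, -0.0138, 0.036]] [0.5398 0.0431 0.036 ] -85.57816834776821
((267.0, 204.00001525878906), (26.77724266052246, 49.326499938964844), 86.633544921875)
((171.9091339111328, 188.7328338623047), (68.6640853881836, 43.011619567871094), 21.317913055419922)
```

Request:
{"method": "carry_out", "body": {
  "steps": [
    [0.0265,-0.0268,0,0],
    [0.0265,-0.0268,0,0],
    [0.0265,-0.0268,0,0],
    [0.0265,-0.0268,0,0],
    [0.0265,-0.0268,0,0],
    [0.0265,-0.0268,0,0],
    [0.0265,-0.0268,0,0],
    [0.0265,-0.0268,0,0],
    [0.0265,-0.0268,0,0],
    [0.0265,-0.0268,0,0],
    [0.0265,-0.0268,0,0],
    [0.0265,-0.0268,0,0],
    [0.0265,-0.0268,0,0],
    [0.0265,-0.0268,0,0],
    [0.0265,-0.0268,0,0],
    [0.0265,-0.0268,0,0],
    [0.0265,-0.0268,0,0],
    [0.0265,-0.0268,0,0],
    [0.0265,-0.0268,0,0],
    [0.0265,-0.0268,0,0]
  ],
  "gripper": 0.0919
}}

```text
clock: 2.3
eef_pos: [0.5358, 0.0871, 0.2367]
tool_rot: [[0.932, 0.362, 0.0], [0.362, -0.932, -0.0], [0.0, 0.0, -1.0]]
contact_force: [0.2, -0.1, 0.1]
grip_width: 0.0916
grasp_force: 0.0
```

Request:
{"method": "carry_out", "body": {
  "steps": [
    [0,0,0,-8],
    [0,0,0,-8],
    [0,0,0,-8],
    [0,0,0,-8],
    [0,0,0,-8],
    [0,0,0,-8],
    [0,0,0,-8],
    [0,0,0,-8],
    [0,0,0,-8],
    [0,0,0,-1.4],
    [0,0,0,0],
    [0,0,0,0]
  ]
}}

```text
clock: 3.5
eef_pos: [0.5353, 0.0857, 0.2366]
tool_rot: [[-0.078, 0.997, 0.0], [0.997, 0.078, -0.0], [-0.0, 0.0, -1.0]]
contact_force: [-0.2, -0.4, 0.0]
grip_width: 0.0916
grasp_force: 0.0
```

```bash
cat >> h.py <<'E'
def go(x,y,z,yaw):
    """tool shift and spin to bring TCP to x,y,z with tool y at world angle yaw (mod 180)"""
    o=ctrl.get_obs();R=o["tool_rot"];d=R.T@(np.array([x,y,z])-o["eef_pos"])
    a=np.degrees(np.arctan2(R[1,1],R[0,1]));w=(yaw-a+90)%180-90
    print("t",o["clock"],"pos",o["eef_pos"].round(4),"yaw",round(a,2),"q",o["joints"].round(1).tolist(),"w",round(o["grip_width"],4),"F",o["contact_force"].round(2))
    print("shift",d.round(4),"spin",round(-w,2))
E
python3 - <<'E'
from h import *
s=snap("wrist");cv2.imwrite("pics/w1.png",s["img"]);print(s["fx"],s["cx"],s["cy"])
go(.5366,.0859,.15,4.6)
E
```

```text
325.19226210127806 281.6514115444491 211.21334299898507
t 3.55 pos [0.5353 0.0857 0.2366] yaw 4.53 q [19.1, 21.6, -39.3, 105.1, 15.8, 58.8, -21.9] w 0.092 F [0.21 0.   0.54]
shift [0.0001 0.0013 0.0866] spin -0.07
```

View pics/w1.png

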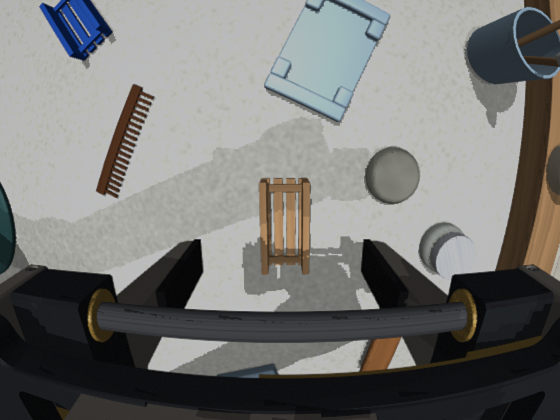

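The wrist view shows the rest at (260–311, 178–275). It is square to the fingers and centred between them (finger midpoint column about 282). I'm going down to grip the +y end.

Request:
{"method": "carry_out", "body": {
  "steps": [
    [0,0.0013,0.03,0],
    [0,0,0.03,0],
    [0,0,0.03,0],
    [0,0,0.03,0],
    [0,0,0.03,0],
    [0,0,0.02,0],
    [0,0,0.015,0],
    [0,0,0.012,0],
    [0,0,0.0076,0],
    [0,0,0.005,0],
    [0,0,0,0],
    [0,0,0,0]
  ]
}}

```text
clock: 4.75
eef_pos: [0.537, 0.086, 0.0275]
tool_rot: [[-0.081, 0.997, 0.001], [0.997, 0.081, 0.0], [0.0, 0.001, -1.0]]
contact_force: [0.4, -0.6, 0.2]
grip_width: 0.0917
grasp_force: 0.0
```

Request:
{"method": "carry_out", "body": {
  "steps": [
    [0,0,0,0],
    [0,0,0,0],
    [0,0,0,0],
    [0,0,0,0],
    [0,0,0,0],
    [0,0,0,0],
    [0,0,0,0],
    [0,0,0,0],
    [0,0,0,0],
    [0,0,0,0]
  ],
  "gripper": 0.04,
  "squeeze": 5
}}

```text
clock: 5.75
eef_pos: [0.5368, 0.0859, 0.0271]
tool_rot: [[-0.081, 0.997, 0.0], [0.997, 0.081, 0.0], [-0.0, 0.0, -1.0]]
contact_force: [-0.2, -0.6, 2.1]
grip_width: 0.0563
grasp_force: 5.0
```

Request:
{"method": "carry_out", "body": {
  "steps": [
    [-0.004,0,-0.0125,0],
    [-0.0055,0,-0.012,0],
    [-0.007,0,-0.011,0],
    [-0.009,0,-0.0103,0],
    [-0.0095,0,-0.0089,0],
    [-0.0108,0,-0.0079,0],
    [0,0,0,0],
    [0,0,0,0]
  ]
}}

```text
clock: 6.55
eef_pos: [0.5402, 0.0396, 0.0896]
tool_rot: [[-0.08, 0.997, -0.0], [0.997, 0.08, -0.0], [-0.0, -0.0, -1.0]]
contact_force: [0.4, 0.2, -1.4]
grip_width: 0.0556
grasp_force: 5.0
```

```bash
python3 - <<'E'
from h import *
T,S=snap("top"),snap("side")
z=lambda s,b,f:cv2.resize(s["img"][b[1]:b[3],b[0]:b[2]],None,fx=f,fy=f,interpolation=cv2.INTER_CUBIC)
cv2.imwrite("pics/f1.png",z(S,(180,120,360,270),4))
go(.5366,.0859,.15,4.6)
E
```

```text
t 6.65 pos [0.5399 0.0406 0.0892] yaw 4.67 q [18.3, 32.9, -33.1, 111.4, 25.7, 43.1, -25.1] w 0.0556 F [ 0.4   0.47 -1.61]
shift [ 0.0455  0.0004 -0.0608] spin 0.07
```

View pics/f1.png

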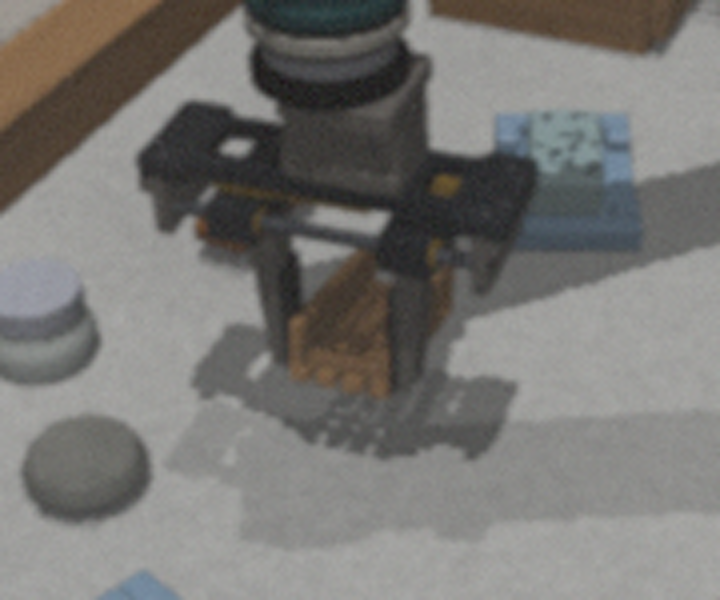

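The crop shows the rest held level between the fingers at about (340,350). It lifted off as a whole, with the grip's twist friction holding it. I'll ease the squeeze to 3 N so it can swing.

Request:
{"method": "carry_out", "body": {
  "steps": [
    [0,0,0,0],
    [0,0,0,0],
    [0,0,0,0],
    [0,0,0,0],
    [0,0,0,0],
    [0,0,0,0],
    [0,0,0,0]
  ],
  "squeeze": 3
}}

```text
clock: 7.35
eef_pos: [0.5403, 0.0402, 0.0896]
tool_rot: [[-0.081, 0.997, 0.0], [0.997, 0.081, -0.0], [-0.0, 0.0, -1.0]]
contact_force: [-0.5, 0.7, -1.7]
grip_width: 0.056
grasp_force: 3.0
```

```bash
python3 - <<'E'
from h import *
S=snap("side")
z=lambda s,b,f:cv2.resize(s["img"][b[1]:b[3],b[0]:b[2]],None,fx=f,fy=f,interpolation=cv2.INTER_CUBIC)
cv2.imwrite("pics/f2.png",z(S,(220,160,320,250),4))
go(.5366,.0859,.15,4.6)
E
```

```text
t 7.4 pos [0.5403 0.0402 0.0895] yaw 4.64 q [18.3, 32.8, -33.1, 111.4, 25.7, 43.1, -25.1] w 0.0562 F [ 0.15 -0.06 -1.32]
shift [ 0.0459  0.     -0.0605] spin 0.04
```

View pics/f2.png

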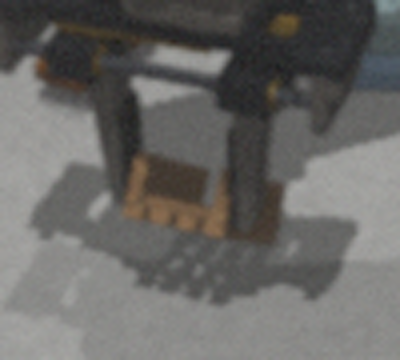

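The far end has swung down: the +y end at (175,195) is still up and the runner side now runs down behind the finger. I'll raise it to let it hang freely and measure the profile numerically.

Request:
{"method": "carry_out", "body": {
  "steps": [
    [0,0,-0.015,0],
    [0,0,-0.02,0],
    [0,0,-0.015,0],
    [0,0,0,0],
    [0,0,0,0],
    [0,0,0,0]
  ]
}}

```text
clock: 8.0
eef_pos: [0.5398, 0.0399, 0.139]
tool_rot: [[-0.081, 0.997, -0.001], [0.997, 0.081, -0.0], [-0.0, -0.001, -1.0]]
contact_force: [0.0, 0.4, -2.0]
grip_width: 0.0562
grasp_force: 3.0
```

```bash
cat >> h.py <<'E'
def prof(s,off,box,yaw0=None):
    """brown contour cast on vertical plane at tool-y = off; returns (along tool x, world z) relative to TCP xy"""
    o=ctrl.get_obs();R=o["tool_rot"];p=o["eef_pos"];n=R[:,1];
    c=blob(s,(7,55,40),(24,255,255),box)
    c=cv2.approxPolyDP(c,1.2,True)[:,0]
    out=[]
    for u,v in c:
        a,d=ray(s,u,v);k=(n@(p+off*n-a))/(n@d);X=a+k*d;out.append([u,v,round(R[:,0]@(X-p),4),round(X[2],4)])
    print(out)
E
python3 - <<'E'
from h import *
S=snap("side")
prof(S,-.028,(215,140,330,260))
cv2.imwrite("pics/f3.png",S["img"])
go(.5366,.0859,.15,4.6)
E
```

```text
[[np.int32(253), np.int32(179), np.float64(0.1125), np.float64(0.2305)], [np.int32(249), np.int32(192), np.float64(0.1316), np.float64(0.2171)], [np.int32(261), np.int32(211), np.float64(0.0896), np.float64(0.1443)], [np.int32(283), np.int32(216), np.float64(-0.0241), np.float64(0.042)], [np.int32(286), np.int32(202), np.float64(-0.0451), np.float64(0.0656)], [np.int32(284), np.int32(197), np.float64(-0.0332), np.float64(0.088)], [np.int32(281), np.int32(200), np.float64(-0.0147), np.float64(0.0934)], [np.int32(276), np.int32(198), np.float64(0.0131), np.float64(0.1189)], [np.int32(276), np.int32(184), np.float64(0.0103), np.float64(0.1514)], [np.int32(272), np.int32(192), np.float64(0.0327), np.float64(0.1476)], [np.int32(263), np.int32(191), np.float64(0.075), np.float64(0.1796)], [np.int32(259), np.int32(187), np.float64(0.091), np.float64(0.1994)], [np.int32(257), np.int32(181), np.float64(0.0974), np.float64(0.2164)]]
t 8.05 pos [0.5397 0.04   0.1388] yaw 4.63 q [20.6, 28.8, -35.8, 109.9, 22.1, 48.4, -22.2] w 0.0561 F [-0.44 -0.25 -2.43]
shift [ 0.046   0.0006 -0.0112] spin 0.03
```

Request:
{"method": "carry_out", "body": {
  "steps": [
    [0,0,0.015,0],
    [0,0,0.012,0],
    [0,0,0.006,0],
    [0,0,0.003,0],
    [0,0,0.002,0],
    [0,0,0,0],
    [0,0,0,0]
  ]
}}

```text
clock: 8.75
eef_pos: [0.5404, 0.0401, 0.1016]
tool_rot: [[-0.081, 0.997, 0.0], [0.997, 0.081, -0.0], [-0.0, 0.0, -1.0]]
contact_force: [-0.9, 0.1, 0.2]
grip_width: 0.0566
grasp_force: 3.0
```

```bash
python3 - <<'E'
from h import *
S=snap("side")
prof(S,-.028,(275,140,330,260))
go(.5366,.0859,.15,4.6)
E
```

```text
[[np.int32(276), np.int32(197), np.float64(0.011), np.float64(0.1196)], [np.int32(275), np.int32(226), np.float64(0.0227), np.float64(0.0514)], [np.int32(284), np.int32(227), np.float64(-0.0314), np.float64(0.0032)], [np.int32(287), np.int32(215), np.float64(-0.0528), np.float64(0.0219)], [np.int32(285), np.int32(211), np.float64(-0.04), np.float64(0.0436)], [np.int32(281), np.int32(214), np.float64(-0.0146), np.float64(0.0549)], [np.int32(277), np.int32(213), np.float64(0.0087), np.float64(0.0759)]]
t 8.8 pos [0.5405 0.0399 0.1017] yaw 4.64 q [18.9, 31.8, -33.8, 111.1, 24.9, 44.4, -24.4] w 0.0561 F [-1.12  0.49 -0.16]
shift [ 0.0461 -0.0002 -0.0484] spin 0.04
```

Request:
{"method": "carry_out", "body": {
  "steps": [
    [-0.003,0,0.001,0],
    [-0.005,0,0,0],
    [-0.006,0,-0.001,0],
    [-0.006,0,-0.001,0],
    [-0.006,0,0,0],
    [0,0,0,0]
  ]
}}

```text
clock: 9.4
eef_pos: [0.5428, 0.0125, 0.1026]
tool_rot: [[-0.079, 0.997, 0.0], [0.997, 0.079, -0.001], [-0.001, 0.0, -1.0]]
contact_force: [-0.4, -0.4, 1.3]
grip_width: 0.0563
grasp_force: 3.0
```

```bash
python3 - <<'E'
from h import *
S=snap("side")
prof(S,-.028,(275,140,340,260))
go(.5366,.0859,.15,4.6)
E
```

```text
[[np.int32(280), np.int32(189), np.float64(0.0137), np.float64(0.1228)], [np.int32(275), np.int32(196), np.float64(0.0426), np.float64(0.1255)], [np.int32(275), np.int32(225), np.float64(0.0489), np.float64(0.0536)], [np.int32(280), np.int32(225), np.float64(0.0199), np.float64(0.0295)], [np.int32(283), np.int32(227), np.float64(0.0016), np.float64(0.0083)], [np.int32(287), np.int32(213), np.float64(-0.0264), np.float64(0.0274)], [np.int32(285), np.int32(210), np.float64(-0.0136), np.float64(0.0461)], [np.int32(286), np.int32(206), np.float64(-0.0205), np.float64(0.0522)], [np.int32(281), np.int32(204), np.float64(0.0103), np.float64(0.0809)]]
t 9.45 pos [0.5428 0.0131 0.1026] yaw 4.57 q [21.6, 31.8, -33.8, 110.9, 24.7, 44.5, -21.6] w 0.0562 F [ 0.11 -0.72  0.28]
shift [ 0.073  -0.0004 -0.0475] spin -0.03
```

The corner stays planted at pixel (283,227) while the rest turns to about 75°. I'll carry on to vertical.

Request:
{"method": "carry_out", "body": {
  "steps": [
    [-0.005,0,0.0005,0],
    [-0.006,0,0.0005,0],
    [-0.006,0,0.001,0],
    [-0.005,0,0.001,0],
    [-0.004,0,0.001,0],
    [0,0,0.001,0],
    [0,0,0,0]
  ]
}}

```text
clock: 10.15
eef_pos: [0.5447, -0.0121, 0.0976]
tool_rot: [[-0.081, 0.997, 0.0], [0.997, 0.081, -0.0], [-0.0, 0.0, -1.0]]
contact_force: [-0.8, -0.8, 1.9]
grip_width: 0.0563
grasp_force: 3.0
```

```bash
python3 - <<'E'
from h import *
S=snap("side")
prof(S,-.028,(275,140,340,260))
go(.5366,.0859,.15,4.6)
z=lambda s,b,f:cv2.resize(s["img"][b[1]:b[3],b[0]:b[2]],None,fx=f,fy=f,interpolation=cv2.INTER_CUBIC)
cv2.imwrite("pics/f4.png",z(S,(220,140,340,250),5))
E
```

```text
[[np.int32(284), np.int32(184), np.float64(0.0149), np.float64(0.1193)], [np.int32(280), np.int32(188), np.float64(0.0391), np.float64(0.1256)], [np.int32(275), np.int32(187), np.float64(0.0664), np.float64(0.1468)], [np.int32(275), np.int32(225), np.float64(0.0745), np.float64(0.0541)], [np.int32(280), np.int32(225), np.float64(0.0455), np.float64(0.0301)], [np.int32(281), np.int32(227), np.float64(0.0398), np.float64(0.0194)], [np.int32(284), np.int32(227), np.float64(0.0208), np.float64(0.0034)], [np.int32(288), np.int32(218), np.float64(-0.0071), np.float64(0.0079)], [np.int32(287), np.int32(200), np.float64(-0.0022), np.float64(0.0643)], [np.int32(285), np.int32(199), np.float64(0.0106), np.float64(0.0764)]]
t 10.2 pos [ 0.5447 -0.0118  0.0976] yaw 4.64 q [23.9, 32.3, -33.4, 110.8, 25.0, 44.1, -19.0] w 0.0556 F [-0.51 -1.46  2.17]
shift [ 0.098  -0.0001 -0.0524] spin 0.04
```

View pics/f4.png

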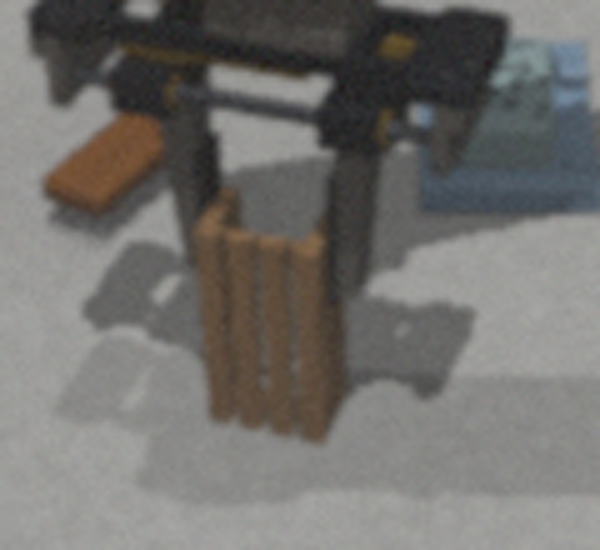

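The rest now stands on its end: slats face +y, end edge at (210–320, 420–440) in the crop. I'll release, shift toward the slats and regrip, so that the fingertips clear the table when it is laid down on its runners.

Request:
{"method": "carry_out", "body": {
  "steps": [
    [0,0,0,0],
    [0,0,0,0],
    [0,0,0,0],
    [0,0,0,0],
    [0,0,0,0],
    [0,0,0,0],
    [0.005,0,0,0],
    [0.0055,0,0,0],
    [0,0,0,0],
    [0,0,0,0]
  ],
  "gripper": 0.075
}}

```text
clock: 11.2
eef_pos: [0.5436, -0.0008, 0.0976]
tool_rot: [[-0.082, 0.997, -0.0], [0.997, 0.082, -0.0], [-0.0, -0.0, -1.0]]
contact_force: [-0.2, -0.1, -0.1]
grip_width: 0.0749
grasp_force: 0.0
```

```bash
python3 - <<'E'
from h import *
S=snap("side")
prof(S,-.028,(245,140,340,260))
T=snap("top");c=blob(T,(7,55,40),(24,255,255),(230,150,330,240));print(cv2.minAreaRect(c),cv2.contourArea(c))
go(.5366,.0859,.15,4.6)
E
```

```text
[[np.int32(265), np.int32(178), np.float64(0.1027), np.float64(0.1991)], [np.int32(259), np.int32(184), np.float64(0.1303), np.float64(0.2045)], [np.int32(258), np.int32(190), np.float64(0.1362), np.float64(0.1956)], [np.int32(260), np.int32(193), np.float64(0.1287), np.float64(0.1838)], [np.int32(263), np.int32(223), np.float64(0.1243), np.float64(0.1096)], [np.int32(274), np.int32(224), np.float64(0.0695), np.float64(0.0617)], [np.int32(275), np.int32(226), np.float64(0.0644), np.float64(0.052)], [np.int32(280), np.int32(225), np.float64(0.0352), np.float64(0.0305)], [np.int32(283), np.int32(227), np.float64(0.0169), np.float64(0.0093)], [np.int32(288), np.int32(216), np.float64(-0.0177), np.float64(0.0142)], [np.int32(287), np.int32(181), np.float64(-0.0145), np.float64(0.1147)], [np.int32(282), np.int32(187), np.float64(0.0169), np.float64(0.1203)], [np.int32(278), np.int32(188), np.float64(0.0399), np.float64(0.1336)], [np.int32(268), np.int32(185), np.float64(0.0906), np.float64(0.1754)], [np.int32(267), np.int32(178), np.float64(0.0935), np.float64(0.1931)]]
((299.0, 215.0), (2.0, 4.0), 0.0) 5.5
t 11.3 pos [ 0.5437 -0.0012  0.0976] yaw 4.64 q [22.9, 32.3, -33.4, 111.0, 25.0, 44.1, -20.2] w 0.0749 F [ 0.32 -0.05 -0.61]
shift [ 0.0874 -0.     -0.0525] spin 0.04
```

Request:
{"method": "carry_out", "body": {
  "steps": [
    [0,0,0,0],
    [0,0,0,0],
    [0,0,0,0],
    [0,0,0,0],
    [0,0,0,0],
    [0,0,0,0],
    [0,0,0.001,0],
    [-0.004,0,0,0],
    [-0.005,0,-0.0005,0],
    [-0.005,0,-0.0007,0],
    [-0.005,0,-0.0007,0],
    [-0.006,0,-0.0003,0],
    [-0.006,0,0.0003,0],
    [-0.0065,0,0.0007,0],
    [-0.0065,0,0.001,0],
    [-0.0063,0,0.0013,0],
    [0,0,0,0]
  ],
  "gripper": 0.04,
  "squeeze": 3
}}

```text
clock: 13.0
eef_pos: [0.5476, -0.0529, 0.0952]
tool_rot: [[-0.079, 0.997, -0.0], [0.997, 0.079, -0.001], [-0.001, -0.001, -1.0]]
contact_force: [-1.3, -1.0, 2.5]
grip_width: 0.0559
grasp_force: 3.0
```

```bash
python3 - <<'E'
from h import *
S=snap("side")
prof(S,-.028,(245,140,340,260))
go(.5366,.0859,.15,4.6)
E
```

```text
[[np.int32(269), np.int32(169), np.float64(0.1333), np.float64(0.2055)], [np.int32(267), np.int32(173), np.float64(0.1436), np.float64(0.2032)], [np.int32(265), np.int32(215), np.float64(0.164), np.float64(0.1201)], [np.int32(270), np.int32(215), np.float64(0.1397), np.float64(0.101)], [np.int32(272), np.int32(217), np.float64(0.13), np.float64(0.088)], [np.int32(282), np.int32(218), np.float64(0.0735), np.float64(0.0401)], [np.int32(285), np.int32(220), np.float64(0.0548), np.float64(0.0192)], [np.int32(288), np.int32(218), np.float64(0.0345), np.float64(0.0089)], [np.int32(290), np.int32(213), np.float64(0.0202), np.float64(0.0127)], [np.int32(293), np.int32(191), np.float64(-0.0023), np.float64(0.0607)], [np.int32(291), np.int32(190), np.float64(0.0117), np.float64(0.0733)], [np.int32(291), np.int32(173), np.float64(0.0107), np.float64(0.1187)], [np.int32(286), np.int32(174), np.float64(0.0428), np.float64(0.1366)], [np.int32(285), np.int32(172), np.float64(0.0487), np.float64(0.1453)], [np.int32(279), np.int32(172), np.float64(0.0832), np.float64(0.1672)], [np.int32(275), np.int32(168), np.float64(0.1036), np.float64(0.1893)]]
t 13.05 pos [ 0.5476 -0.0523  0.0953] yaw 4.58 q [27.7, 32.9, -33.0, 110.1, 25.1, 44.2, -14.9] w 0.056 F [-0.62 -1.34  1.61]
shift [ 0.1386  0.     -0.0548] spin -0.02
```

The slat-side corner has lifted and the foot edge is holding, so it is pivoting as planned. I'll keep laying it down.

Request:
{"method": "carry_out", "body": {
  "steps": [
    [-0.006,0,0.0018,0],
    [-0.006,0,0.0024,0],
    [-0.006,0,0.0026,0],
    [-0.0056,0,0.003,0],
    [-0.0054,0,0.0034,0],
    [-0.0052,0,0.0038,0],
    [-0.005,0,0.0041,0],
    [-0.0047,0,0.0042,0],
    [-0.0043,0,0.0047,0],
    [-0.004,0,0.005,0],
    [-0.0038,0,0.0052,0],
    [-0.0034,0,0.0054,0],
    [-0.003,0,0.0056,0],
    [-0.0027,0,0.006,0],
    [0,0,0,0]
  ]
}}

```text
clock: 14.55
eef_pos: [0.5527, -0.1162, 0.0372]
tool_rot: [[-0.08, 0.997, -0.001], [0.997, 0.08, 0.001], [0.001, -0.001, -1.0]]
contact_force: [0.2, -1.3, -1.0]
grip_width: 0.0557
grasp_force: 3.0
```

```bash
python3 - <<'E'
from h import *
S=snap("side")
prof(S,-.028,(250,140,345,260))
go(.5366,.0859,.15,4.6)
z=lambda s,b,f:cv2.resize(s["img"][b[1]:b[3],b[0]:b[2]],None,fx=f,fy=f,interpolation=cv2.INTER_CUBIC)
cv2.imwrite("pics/f5.png",z(S,(230,120,350,240),5))
E
```

```text
[[np.int32(283), np.int32(172), np.float64(0.1243), np.float64(0.1527)], [np.int32(269), np.int32(199), np.float64(0.2045), np.float64(0.1416)], [np.int32(270), np.int32(210), np.float64(0.2023), np.float64(0.1128)], [np.int32(273), np.int32(208), np.float64(0.1864), np.float64(0.1057)], [np.int32(274), np.int32(204), np.float64(0.1802), np.float64(0.1113)], [np.int32(286), np.int32(206), np.float64(0.1101), np.float64(0.0533)], [np.int32(290), np.int32(214), np.float64(0.0837), np.float64(0.0095)], [np.int32(299), np.int32(194), np.float64(0.0156), np.float64(0.0195)], [np.int32(300), np.int32(176), np.float64(0.0088), np.float64(0.0682)]]
t 14.6 pos [ 0.5528 -0.1158  0.0376] yaw 4.64 q [31.1, 38.8, -29.4, 109.2, 28.9, 39.5, -11.0] w 0.0558 F [ 0.18 -0.16 -1.42]
shift [ 2.025e-01  1.000e-04 -1.122e-01] spin 0.04
```

View pics/f5.png

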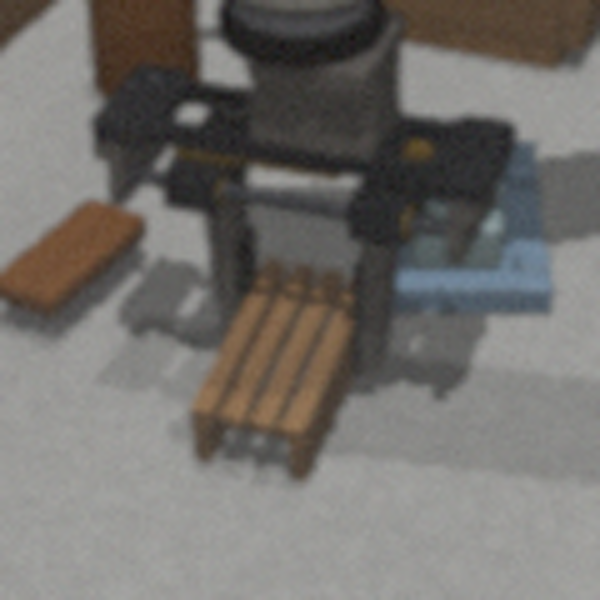

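The rest is now slats up, near end at (195–310, 400–475) in the crop and almost flat. I'll lower the last bit, release, rise and measure it.

Request:
{"method": "carry_out", "body": {
  "steps": [
    [-0.0015,0,0.004,0],
    [-0.0015,0,0.004,0],
    [0,0,0,0],
    [0,0,0,0]
  ]
}}

```text
clock: 15.0
eef_pos: [0.5532, -0.1191, 0.0301]
tool_rot: [[-0.081, 0.997, -0.0], [0.997, 0.081, 0.0], [0.0, -0.0, -1.0]]
contact_force: [0.5, 0.3, -1.6]
grip_width: 0.0558
grasp_force: 3.0
```

Request:
{"method": "carry_out", "body": {
  "steps": [
    [0,0,0,0],
    [0,0,0,0],
    [0,0,0,0],
    [0,0,0,0],
    [0,0,0,0],
    [0,0,0,0],
    [0,0,-0.015,0],
    [0,0,-0.02,0],
    [0,0,-0.03,0],
    [0,0,-0.04,0],
    [-0.04,0,-0.04,0],
    [-0.05,0,0,0],
    [-0.05,0,0,0],
    [0,0,0,0],
    [0,0,0,0]
  ],
  "gripper": 0.0919
}}

```text
clock: 16.5
eef_pos: [0.5638, -0.2553, 0.1712]
tool_rot: [[-0.078, 0.997, 0.0], [0.997, 0.078, 0.0], [0.0, 0.0, -1.0]]
contact_force: [1.1, 0.2, -0.1]
grip_width: 0.0917
grasp_force: 0.0
```

```bash
python3 - <<'E'
from h import *
T=snap("top")
c=blob(T,(7,45,40),(24,255,255),(255,170,345,240),7);b=cv2.minAreaRect(c);print(b)
P=np.array([cast(T,*p,.036) for p in cv2.boxPoints(b)]);print(P.round(4).tolist(),P.mean(0))
for i in range(2):d=P[i+1]-P[i];print(np.linalg.norm(d),np.degrees(np.arctan2(d[1],d[0])))
z=lambda s,b,f:cv2.resize(s["img"][b[1]:b[3],b[0]:b[2]],None,fx=f,fy=f,interpolation=cv2.INTER_CUBIC)
cv2.imwrite("pics/t2.png",z(T,(240,160,360,240),6))
go(*P.mean(0)[:2],.15,4.6)
E
```

```text
((324.1969299316406, 200.9535675048828), (26.275005340576172, 41.374820709228516), 86.18592071533203)
[[0.5723, -0.034, 0.036], [0.5799, -0.1244, 0.036], [0.5214, -0.1278, 0.036], [0.5139, -0.0381, 0.036]] [ 0.54687019 -0.08108854  0.036     ]
0.09080576406480663 -85.21156132578615
0.05856411977563729 -176.69488373948096
t 16.55 pos [ 0.5641 -0.2533  0.1712] yaw 4.65 q [46.0, 32.6, -34.0, 97.9, 21.3, 56.0, 8.7] w 0.0919 F [-0.48  0.95  0.63]
shift [ 0.173  -0.0032  0.0213] spin 0.05
```

View pics/t2.png

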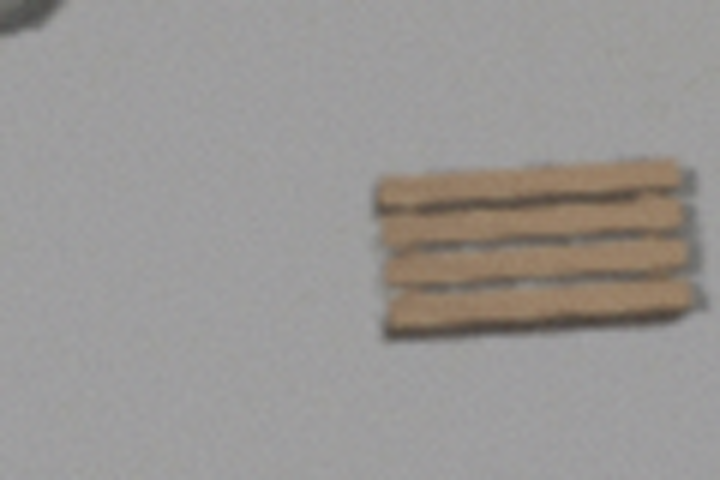

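The top crop shows the slats-up rest with deck corners at (378,178), (683,160), (388,325) and (693,305). My mask box had clipped it, so I'll use a wider one. That was my tenth picture, so I measure numerically from here.

```bash
python3 - <<'E'
from h import *
T,S=snap("top"),snap("side")
c=lambda u,v:(240+u/6,160+v/6)
P=np.array([cast(T,*c(*p),.036) for p in[(378,178),(683,160),(388,325),(693,305)]])
print(P.round(4).tolist(),P.mean(0).round(4))
d=P[1]+P[3]-P[0]-P[2];print(np.linalg.norm(d)/2,np.degrees(np.arctan2(d[1],d[0])))
b=blob(T,(7,40,40),(24,255,255),(270,170,365,240),7);r=cv2.minAreaRect(b);print(r)
Q=np.array([cast(T,*p,.03) for p in cv2.boxPoints(r)]);print(Q.mean(0).round(4))
# side-view slat corner heights: near (high y) end
b2=blob(S,(7,40,40),(24,255,255),(255,150,330,230),5);a=cv2.approxPolyDP(b2,2,True)[:,0];print(a.tolist())
h=[min(a.tolist(),key=lambda p:p[0])];print("NW slat corner tri",tri(T,c(378,178),S,h[0]))
go(*P.mean(0)[:2],.13,4.6)
E
```

```text
[[0.5713, -0.0347, 0.036], [0.5798, -0.1461, 0.036], [0.5168, -0.0386, 0.036], [0.5258, -0.1491, 0.036]] [ 0.5484 -0.0921  0.036 ]
0.11131006891686387 -85.48249777928655
((328.64007568359375, 200.7412567138672), (26.510774612426758, 50.58879089355469), 86.42366790771484)
[ 0.5488 -0.0914  0.03  ]
[[284, 175], [269, 199], [269, 208], [271, 211], [275, 205], [288, 207], [290, 215], [302, 192], [304, 179]]
NW slat corner tri (array([ 0.57113599, -0.03448188,  0.03789711]), np.float64(0.0005830504829143161))
t 16.65 pos [ 0.5644 -0.252   0.1711] yaw 4.8 q [45.9, 32.6, -34.1, 98.0, 21.3, 56.0, 8.7] w 0.0922 F [ 0.1   0.73 -0.45]
shift [ 0.1606 -0.0026  0.0412] spin 0.2
```

Request:
{"method": "carry_out", "body": {
  "steps": [
    [0.04,-0.0026,0,0.2],
    [0.04,0,0,0],
    [0.04,0,0,0],
    [0.015,0,0,0],
    [0,0,0,0],
    [0,0,0,0]
  ]
}}

```text
clock: 17.25
eef_pos: [0.5512, -0.1204, 0.1708]
tool_rot: [[-0.078, 0.997, 0.0], [0.997, 0.078, -0.001], [-0.001, 0.0, -1.0]]
contact_force: [-0.8, -0.3, 0.1]
grip_width: 0.0915
grasp_force: 0.0
```

```bash
python3 - <<'E'
from h import *
W=snap("wrist");cv2.imwrite("pics/w2.png",W["img"])
def out(s,lo,hi,box,z,k):
    c=blob(s,lo,hi,box,k);P=np.array([cast(s,*p,z)[:2] for p in c[:,0].astype(float)],np.float32)
    r=cv2.minAreaRect(P);print("box",cv2.boundingRect(c),"rect",np.round(r[0],4),np.round(r[1],4),r[2])
out(W,(5,60,40),(25,255,255),(190,120,370,320),.036,7)
out(W,(85,18,120),(115,160,255),(150,0,480,170),.018,5)
out(snap("top"),(95,18,60),(115,120,255),(125,150,220,225),.018,5)
go(.5484,-.0917,.13,4.6)
E
```

```text
box (252, 120, 65, 115) rect [ 0.5517 -0.0929] [0.0557 0.103 ] 4.475880146026611Traceback (most recent call last):
  File "<stdin>", line 7, in <module>
  File "<stdin>", line 4, in out
  File "h.py", line 21, in blob
    return max(cv2.findContours(w,cv2.RETR_EXTERNAL,cv2.CHAIN_APPROX_NONE)[0],key=cv2.contourArea)
ValueError: max() iterable argument is empty
```

```bash
cat >> h.py <<'E'
def out(s,lo,hi,box,z,k):
    c=blob(s,lo,hi,box,k);P=np.array([cast(s,*p,z)[:2] for p in c[:,0].astype(float)],np.float32)
    r=cv2.minAreaRect(P);print("box",cv2.boundingRect(c),"rect",np.round(r[0],4),np.round(r[1],4),round(r[2],2));return r
E
python3 - <<'E'
from h import *
W=snap("wrist")
out(W,(5,60,40),(25,255,255),(190,60,370,320),.036,7)
out(snap("top"),(95,18,60),(115,120,255),(125,150,220,225),.018,5)
print(cv2.cvtColor(W["img"],cv2.COLOR_BGR2HSV)[30:130:25,240:480:30])
go(.5500,-.0905,.13,4.6)
E
```

```text
box (252, 112, 65, 123) rect [ 0.5516 -0.0903] [0.0558 0.1095] 4.57
box (134, 159, 77, 62) rect [0.573  0.2559] [0.1513 0.097 ] 69.45
[[[ 90   1 189]
  [ 30   1 189]
  [120   1 190]
  [  0   0 189]
  [105   3 190]
  [120   1 189]
  [ 30   7 188]
  [ 34  10 184]]

 [[ 30   3 189]
  [120   1 191]
  [ 90   1 190]
  [  0   0 189]
  [120   1 190]
  [120   1 190]
  [ 30   3 189]
  [ 40   4 188]]

 [[ 34   9 189]
  [ 30   8 185]
  [120   1 191]
  [ 34  11 190]
  [120   1 191]
  [ 35   8 190]
  [ 30   5 189]
  [  0   0 189]]

 [[ 30   7 191]
  [  0   0 191]
  [ 34  10 187]
  [ 35   8 191]
  [ 45   3 191]
  [105   3 192]
  [ 30   5 190]
  [ 60   1 190]]]
t 17.4 pos [ 0.551  -0.1217  0.1704] yaw 4.28 q [37.1, 28.2, -36.1, 105.5, 20.5, 52.9, -4.0] w 0.092 F [0.05 0.34 0.13]
shift [0.0312 0.0013 0.0404] spin -0.32
```

Request:
{"method": "carry_out", "body": {
  "steps": [
    [0.015,0,0.02,0],
    [0.0162,0.0025,0.025,-0.3],
    [0,0,0.03,0],
    [0,0,0.025,0],
    [0,0,0.02,0],
    [0,0,0.012,0],
    [0,0,0.007,0],
    [0,0,0.0034,0],
    [0,0,0,0],
    [0,0,0,0]
  ]
}}

```text
clock: 18.4
eef_pos: [0.5517, -0.0886, 0.029]
tool_rot: [[-0.082, 0.997, 0.001], [0.997, 0.082, -0.0], [-0.0, 0.001, -1.0]]
contact_force: [1.2, -0.8, -0.0]
grip_width: 0.0921
grasp_force: 0.0
```

Request:
{"method": "carry_out", "body": {
  "steps": [
    [0,0,0,0],
    [0,0,0,0],
    [0,0,0,0],
    [0,0,0,0],
    [0,0,0,0],
    [0,0,0,0],
    [0,0,0,0],
    [0,0,0,0]
  ],
  "gripper": 0.04,
  "squeeze": 15
}}

```text
clock: 19.2
eef_pos: [0.5511, -0.0884, 0.0283]
tool_rot: [[-0.083, 0.997, -0.0], [0.997, 0.083, -0.0], [-0.0, -0.0, -1.0]]
contact_force: [-1.0, -0.5, 1.9]
grip_width: 0.0563
grasp_force: 15.0
```

Request:
{"method": "carry_out", "body": {
  "steps": [
    [0,0,-0.01,0],
    [0,0,-0.02,0],
    [0,0,-0.03,0],
    [0,0,-0.04,0],
    [0,0,-0.04,0],
    [0.03,0,-0.03,0],
    [0.045,0,0,0],
    [0.045,0,0,0],
    [0.045,0,0,0],
    [0.02,0,0,0],
    [0,0,0,0],
    [0,0,0,0]
  ]
}}

```text
clock: 20.4
eef_pos: [0.5356, 0.0958, 0.1983]
tool_rot: [[-0.084, 0.997, -0.0], [0.997, 0.084, -0.001], [-0.001, -0.0, -1.0]]
contact_force: [0.2, -0.4, -1.8]
grip_width: 0.0558
grasp_force: 15.0
```

```bash
python3 - <<'E'
from h import *
W=snap("wrist");cv2.imwrite("pics/w3.png",W["img"])
out(W,(85,12,120),(115,160,255),(150,0,480,200),.018,5)
out(W,(85,12,120),(115,160,255),(150,0,480,200),.008,5)
out(W,(5,60,40),(25,255,255),(190,60,370,320),ctrl.get_obs()["eef_pos"][2]+.008,7)
go(.573,.2545,.15,-20)
E
```

```text
box (262, 0, 140, 130) rect [0.5769 0.2585] [0.1507 0.0955] 69.49
box (262, 0, 140, 130) rect [0.5783 0.2613] [0.1553 0.0984] 69.49
box (219, 164, 126, 148) rect [0.5346 0.115 ] [0.0563 0.0732] 4.74
t 20.45 pos [0.5358 0.0947 0.1982] yaw 4.68 q [18.6, 25.1, -40.4, 106.8, 19.7, 55.2, -25.9] w 0.0558 F [ 0.08 -0.11 -2.32]
shift [0.1562 0.0501 0.048 ] spin 24.68
```

Request:
{"method": "carry_out", "body": {
  "steps": [
    [0.032,0.008,0,0],
    [0.032,0.008,0,0],
    [0.0316,0.0089,0,0],
    [0,0,0,8.2],
    [0,0,0,8.2],
    [0,0,0,8.6],
    [0,0,0,0],
    [0,0,0,0],
    [0,0,0,0]
  ]
}}

```text
clock: 21.35
eef_pos: [0.5529, 0.1925, 0.1981]
tool_rot: [[0.345, 0.939, -0.0], [0.939, -0.345, -0.0], [-0.0, -0.0, -1.0]]
contact_force: [-0.1, 0.6, -3.2]
grip_width: 0.0557
grasp_force: 15.0
```

```bash
python3 - <<'E'
from h import *
W=snap("wrist");cv2.imwrite("pics/w4.png",W["img"])
out(W,(85,12,120),(115,160,255),(100,0,480,250),.018,5)
c=blob(W,(85,12,120),(115,160,255),(100,0,480,250),5);a=cv2.approxPolyDP(c,2,True)[:,0]
print([(p.tolist(),cast(W,*map(float,p),.018)[:2].round(4).tolist()) for p in a])
z=ctrl.get_obs()["eef_pos"][2]+.008
out(W,(5,60,40),(25,255,255),(190,60,370,320),z,7)
out(W,(5,60,40),(25,255,255),(190,60,370,235),z,7)
go(.5769,.2585,.15,-20.5)
E
```

```text
box (234, 58, 96, 122) rect [0.5812 0.2696] [0.1239 0.0953] 69.6
[([235, 60], [0.5586, 0.3428]), ([236, 162], [0.5226, 0.2442]), ([245, 164], [0.5305, 0.239]), ([246, 179], [0.5259, 0.2242]), ([250, 178], [0.5301, 0.2237]), ([250, 170], [0.5331, 0.2314]), ([255, 168], [0.5386, 0.2315]), ([275, 168], [0.5577, 0.2244]), ([278, 170], [0.5598, 0.2214]), ([278, 179], [0.5566, 0.2127]), ([285, 179], [0.5633, 0.2102]), ([288, 168], [0.5701, 0.2198]), ([310, 168], [0.5911, 0.2122]), ([312, 179], [0.5893, 0.2007]), ([318, 179], [0.5951, 0.1986]), ([318, 164], [0.6002, 0.2133]), ([326, 162], [0.6086, 0.2125]), ([328, 61], [0.6458, 0.3095]), ([275, 58], [0.5967, 0.3299])]
box (219, 164, 126, 148) rect [0.5599 0.2107] [0.0731 0.056 ] 69.77
box (219, 164, 126, 71) rect [0.567 0.23 ] [0.0321 0.0556] 69.77
t 21.4 pos [0.5529 0.1927 0.1981] yaw -20.2 q [3.8, 27.6, -34.4, 101.4, 18.3, 56.6, -58.0] w 0.056 F [-0.07  0.51 -1.66]
shift [ 0.0701 -0.0002  0.0481] spin 0.3
```

Request:
{"method": "carry_out", "body": {
  "steps": [
    [0.03,0,0,0.2],
    [0.03,0,0,0],
    [0.0087,-0.0004,0,0],
    [0,0,0.03,0],
    [0,0,0.03,0],
    [0,0,0.03,0],
    [0,0,0.027,0],
    [0,0,0.02,0],
    [0,0,0,0],
    [0,0,0,0],
    [0,0,0,0]
  ]
}}

```text
clock: 22.5
eef_pos: [0.5771, 0.2581, 0.0627]
tool_rot: [[0.349, 0.937, 0.002], [0.937, -0.349, 0.001], [0.002, 0.002, -1.0]]
contact_force: [-0.2, -0.0, -1.3]
grip_width: 0.0562
grasp_force: 15.0
```

```bash
python3 - <<'E'
from h import *
W=snap("wrist");cv2.imwrite("pics/w5.png",W["img"]);print("cam",ray(W,0.,0.)[0])
u=np.array([.349,.937]);v=np.array([.937,-.349])
c=blob(W,(85,12,100),(115,160,255),(60,0,520,300),5);a=cv2.approxPolyDP(c,2,True)[:,0]
for p in a:
    X=cast(W,*map(float,p),.018)[:2];print(p.tolist(),(u@X).round(4),(v@X).round(4),end="; ")
z=ctrl.get_obs()["eef_pos"][2]+.008
c=blob(W,(5,60,40),(25,255,255),(190,60,370,235),7);a=cv2.approxPolyDP(c,2,True)[:,0];print()
for p in a:
    X=cast(W,*map(float,p),z)[:2];print(p.tolist(),(u@X).round(4),(v@X).round(4),end="; ")
P=ctrl.get_obs()["eef_pos"];print("\ntcp",u@P[:2],v@P[:2])
go(.5763,.2571,.031,-20.4)
E
```

```text
cam [0.60193158 0.324461   0.21131801]
[203, 127] 0.5167 0.404; [203, 178] 0.4856 0.4029; [207, 188] 0.4794 0.4052; [209, 236] 0.4484 0.4047; [212, 241] 0.445 0.4064; [221, 241] 0.4451 0.4123; [218, 172] 0.4892 0.4125; [230, 162] 0.4951 0.4201; [245, 164] 0.4938 0.4291; [245, 179] 0.4847 0.4289; [251, 178] 0.4853 0.4326; [251, 171] 0.4895 0.4327; [255, 168] 0.4913 0.4351; [275, 168] 0.4912 0.4471; [278, 179] 0.4846 0.4488; [285, 179] 0.4846 0.4531; [285, 171] 0.4894 0.453; [288, 168] 0.4912 0.4548; [308, 168] 0.4913 0.4668; [312, 173] 0.4882 0.4693; [311, 179] 0.4846 0.4687; [318, 179] 0.4846 0.473; [318, 164] 0.4937 0.4728; [331, 162] 0.495 0.4806; [345, 172] 0.4891 0.4894; [343, 239] 0.4463 0.4901; [349, 240] 0.4455 0.494; [352, 230] 0.4522 0.4956; [354, 188] 0.4792 0.4954; [358, 180] 0.4842 0.4978; [358, 127] 0.5166 0.4968; [313, 124] 0.5176 0.4696; [239, 124] 0.5178 0.4259; 
[219, 173] 0.4955 0.4234; [222, 234] 0.4673 0.4235; [245, 234] 0.4674 0.4342; [245, 198] 0.4842 0.4347; [253, 199] 0.4837 0.4383; [254, 234] 0.4674 0.4383; [277, 234] 0.4674 0.4488; [277, 198] 0.4842 0.4489; [287, 199] 0.4837 0.4533; [286, 234] 0.4674 0.4529; [309, 234] 0.4674 0.4634; [311, 198] 0.4841 0.464; [318, 199] 0.4837 0.4671; [318, 234] 0.4673 0.4675; [341, 234] 0.4673 0.4783; [344, 173] 0.4954 0.4784; [332, 164] 0.4994 0.4729; [320, 164] 0.4993 0.4677; [318, 180] 0.4922 0.4669; [311, 180] 0.4922 0.4638; [308, 170] 0.4966 0.4624; [288, 170] 0.4966 0.4537; [285, 181] 0.4917 0.4524; [276, 179] 0.4926 0.4485; [275, 170] 0.4966 0.4481; [254, 170] 0.4967 0.4389; [252, 179] 0.4927 0.438; [244, 180] 0.4923 0.4345; [243, 164] 0.4993 0.4342; [232, 163] 0.4999 0.4293; 
tcp 0.4433475438572714 0.4507422063560948
t 22.55 pos [0.5772 0.2582 0.0628] yaw -20.46 q [-6.3, 41.2, -29.0, 99.3, 26.3, 46.3, -68.2] w 0.056 F [ 0.23  0.02 -1.83]
shift [-0.0014 -0.0005  0.0318] spin -0.06
```

The wrist measurement puts the rest centre about 2 mm short of the dish centre along its axis and 0.5 mm off sideways, with yaw aligned. I'll correct that and lower slowly.

Request:
{"method": "carry_out", "body": {
  "steps": [
    [0.0022,-0.0005,0,0],
    [0,0,0.005,0],
    [0,0,0.005,0],
    [0,0,0.004,0],
    [0,0,0.003,0],
    [0,0,0,0],
    [0,0,0,0]
  ]
}}

```text
clock: 23.25
eef_pos: [0.5765, 0.2601, 0.044]
tool_rot: [[0.349, 0.937, -0.0], [0.937, -0.349, -0.0], [-0.0, -0.0, -1.0]]
contact_force: [-0.2, 0.1, -1.3]
grip_width: 0.0557
grasp_force: 15.0
```

Request:
{"method": "carry_out", "body": {
  "steps": [
    [0,0,0.002,0],
    [0,0,0.002,0],
    [0,0,0,0],
    [0,0,0,0]
  ]
}}

```text
clock: 23.65
eef_pos: [0.5765, 0.26, 0.0401]
tool_rot: [[0.349, 0.937, -0.0], [0.937, -0.349, -0.0], [-0.0, -0.0, -1.0]]
contact_force: [0.2, -0.6, -0.6]
grip_width: 0.0559
grasp_force: 15.0
```

Feet are at about 12 mm with no load, below the 18 mm walls, so it is entering the pocket. I'll finish lowering.

Request:
{"method": "carry_out", "body": {
  "steps": [
    [0,0,0.002,0],
    [0,0,0.0015,0],
    [0,0,0.0008,0],
    [0,0,0,0],
    [0,0,0,0],
    [0,0,0,0]
  ]
}}

```text
clock: 24.25
eef_pos: [0.5766, 0.2601, 0.0363]
tool_rot: [[0.349, 0.937, 0.0], [0.937, -0.349, -0.0], [-0.0, 0.0, -1.0]]
contact_force: [-1.4, -1.5, 4.6]
grip_width: 0.0559
grasp_force: 15.0
```

Request:
{"method": "carry_out", "body": {
  "steps": [
    [0,0,0,0],
    [0,0,0,0],
    [0,0,0,0],
    [0,0,0,0],
    [0,0,0,0],
    [0,0,-0.01,0],
    [0,0,-0.02,0],
    [0,0,-0.04,0],
    [0,0,-0.04,0],
    [-0.02,0,-0.04,0],
    [-0.04,0,0,0],
    [-0.03,0,0,0],
    [0,0,0,0],
    [0,0,0,0]
  ],
  "gripper": 0.085
}}

```text
clock: 25.65
eef_pos: [0.5454, 0.1754, 0.1869]
tool_rot: [[0.351, 0.937, 0.001], [0.937, -0.351, 0.0], [0.001, 0.001, -1.0]]
contact_force: [-0.1, 0.8, 0.3]
grip_width: 0.0849
grasp_force: 0.0
```

```bash
python3 - <<'E'
from h import *
W,T,S=snap("wrist"),snap("top"),snap("side")
u=np.array([.349,.937]);v=np.array([.937,-.349])
for lo,hi,z in(((5,60,40),(25,255,255),.044),((85,12,100),(115,160,255),.018)):
    r=out(W,lo,hi,(60,0,520,300),z,9);X=np.array(r[0]);print(u@X,v@X)
    r=out(T,(7,40,40) if z>.03 else (95,18,60),(24,255,255) if z>.03 else (115,120,255),(125,150,220,225),z,7)
# rest corners triangulated: extremes in top and side
ct=cv2.boxPoints(cv2.minAreaRect(blob(T,(7,40,40),(24,255,255),(125,150,220,225),7)))
cs=cv2.convexHull(blob(S,(7,40,40),(24,255,255),(150,240,260,345),7))[:,0]
tl=min(ct,key=lambda p:p[0]+p[1]);print("hi-x hi-y corner",tri(T,tl,S,min(cs,key=lambda p:p[0]).astype(float)))
go(.5763,.2571,.031,-20.4)
E
```

```text
box (250, 51, 63, 121) rect [0.5761 0.258 ] [0.1094 0.0559] 69.49
0.44284884646534917 0.44978115662932394
box (143, 169, 23, 28) rect [0.5785 0.2877] [0.0495 0.0482] 64.25
box (233, 39, 98, 149) rect [0.5766 0.2579] [0.1482 0.0955] 69.5
0.4428982099890709 0.4502742221951485
box (134, 150, 86, 75) rect [0.5772 0.2461] [0.1688 0.189 ] 1.95
hi-x hi-y corner (array([0.61312156, 0.3010472 , 0.04478791]), np.float64(0.004559079503508297))
t 25.8 pos [0.5452 0.1772 0.1862] yaw -20.36 q [5.5, 27.4, -34.6, 103.7, 18.6, 54.6, -57.4] w 0.0852 F [0.52 0.69 0.51]
shift [0.0855 0.0013 0.1553] spin 0.04
```

The wrist view gives the rest's centre within 1 mm of the dish's. Both lie at 69.5°, and the deck is about 44 mm up, as a seated rest should be. I'm handing in.

```bash
python3 -c "
from rig import ctrl
print(ctrl.sign_off())"
```

```text
the job is handed in; nothing more can be done
None
```

I turned the rest over, lowered it with the gripper into the free dish slats up and handed the job in; my last measurement had it seated within about 1 mm of the dish centre, but no verdict came back.

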